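# Sweep the wood blanks into the bay on the dolls' house bench

### The job

Clear the dolls' house maker's bench: with the fingertips, gently sweep the three small flat blanks of bare pale wood (a disc, a square and a six-sided one) along the bench top, through the open side of the low three-sided wooden bay, until each lies wholly inside it. Only push them: never lift them off the bench or tip them up, and do not bat them so they shoot away. Leave the miniature furniture, the jar and the mug where they stand, and finish with the fingers clear of everything.

Things in the scene. Friction and masses are not known exactly. Their poses are not given: they have to be found in the camera images.
- bay: Fixed dark wood fence on the bench, open on one long side (the mouth; no step). Inside 220 mm wide, 120 deep; fences 12 mm thick, 25 high on both sides and back. Origin on the bench at the middle of the mouth line; +y points into the bay (back fence at 120 mm), x runs along the mouth (side fences at -110 and +110 mm), z up. At the robot's left, mouth towards world -y, turned up to 0.25 rad.
- disc_blank: Loose round blank of pale wood, 40 mm across, 18 mm thick, about 25 g, lying flat on the bench. Origin at the centre of its underside, z up.
- square_blank: Loose square blank of pale wood, 36 by 36 mm, 18 mm thick, about 28 g, lying flat. Origin at the centre of its underside, x and y square to its sides.
- hex_blank: Loose six-sided blank of pale wood, 38 mm across flats (44 mm across corners), 18 mm thick, about 25 g, lying flat. Origin at the centre of its underside; x axis square to one flat.
- footstool: Loose bystander among the blanks: miniature round footstool of dark wood, 38 mm across, 38 mm high, four legs. Origin at the centre of its underside. Leave it standing in place.
- tea_table: Loose bystander among the blanks: miniature tea table of dark wood, top 36 by 44 mm, 44 mm high, four legs. Origin at the centre of its underside. Leave it standing in place.
- chair: Loose bystander beyond the blanks: miniature dark wood chair, seat 36 by 36 mm, 87 mm high. Origin at the centre of its underside. Leave it standing in place.
- chest: Loose bystander beyond the blanks: miniature dark wood chest of drawers, 48 by 90 mm, 72 mm high. Origin at the centre of its underside. Leave it standing in place.
- glue_jar: Loose bystander to the right: closed glue jar, 54 mm across, 75 mm high. Origin at the centre of its underside. Leave it standing in place.
- mug: Loose bystander at the right: white mug, 76 mm across and 90 mm high, with a handle. Origin at the centre of its underside. Leave it standing in place.

How it is judged:
At the end, for the whole second after the job is handed in: All three blanks lie at rest (under 10 mm/s) on the bench inside the bay: each blank's centre at least 18 mm past the mouth line and between the fences, its underside within 6 mm of the bench (y of disc_blank in the frame of bay between 0.018 and 0.122 m and x of disc_blank in the frame of bay between -0.112 and 0.112 m and height (world z) of each of disc_blank, square_blank, hex_blank below 0.006 m and linear speed of each of disc_blank, square_blank, hex_blank below 0.01 m/s and y of square_blank in the frame of bay between 0.018 and 0.122 m and x of square_blank in the frame of bay between -0.112 and 0.112 m and y of hex_blank in the frame of bay between 0.018 and 0.122 m and x of hex_blank in the frame of bay between -0.112 and 0.112 m); the robot touches nothing.
It fails at once if a blank is lifted or tipped up (underside centre more than 12 mm above the bench) (height (world z) of any of disc_blank, square_blank, hex_blank above 0.012 m).
It fails at once if a blank is batted away (faster than 0.6 m/s) (linear speed of any of disc_blank, square_blank, hex_blank above 0.6 m/s).
It fails at once if the miniature furniture, jar or mug is disturbed (moved more than 10 mm) (distance of any of footstool, tea_table, chair, chest, glue_jar, mug from where it was at the start of the episode above 0.01 m).
It fails at once if the miniature furniture, jar or mug is tipped (more than 0.3 rad) (angle between any of footstool, tea_table, chair, chest, glue_jar, mug's own z axis and vertical above 0.3 rad).
It also fails if it takes over 72 s, if anything falls off the work surface, if the arm or the gripper's body presses on something with over 40 N, if the wrist force passes 120 N, or if a joint passes its speed limit or range.

### The arm

A 6-joint arm with a two-finger parallel gripper is mounted at the origin on the work surface. World frame = base frame: x ahead of the robot, y to its left, z up, the work surface at z = 0. Lengths are in m, angles in rad, forces in N, time in s.
With the tool pointing down it reaches from about 0.225 to 0.875 m from the base axis. Payload 3.4 kg.
Tool frame: the origin (TCP) lies on the centre line of the jaws, within the pads' length; the fingertips stand 17 mm ahead of it and the grasp point (between the pads) lies 2 mm behind it (nose_length is the distance from the TCP to the fingertips, in m); z points along the fingers, y is the line along which they close (so a half turn about z gives the same grasp; the last joint's range is limited). The gripper opens to 85 mm and grips with 20 to 120 N. Pads are 22 mm wide; open, the fingers measure 114 mm over their backs; the gripper's body (76 mm by 85 mm) begins 54 mm behind the grasp point. The pads swing forward as they close: fully open they stand 13 mm farther back than shut.
Start: joints at [-0.121, 0.276, 1.505, -0, 1.361, -0.121], TCP at [0.575, -0, 0.248] pointing down, gripper open.
Joint ranges: [-2.89, 2.89], [-0.75, 2.08], [0.22, 2.7], [-1.18, 4.32], [0.11, 2.71], [-2.7, 2.7]. Speed limits (rad/s): [2.57, 2.57, 3.14, 3.14, 3.14, 3.14].

### API

Orientations are given as a unit quaternion [w, x, y, z].
In Python, from rig import get_state, get_image, sign_off, find_in, place_of, nose_length gives the robot as it stands.
- The arm moves only by the tool apply_moves, never from a script. Its argument "deltas" is one flat list of numbers, 5 for each row, row after row: the finger opening in mm, from 0 to 85.4, then the shift along the tool's x, y, z in mm, then the turn about the tool's z in degrees. A call has 1 to 12 rows; each row is the pose to reach, as a shift and turn from the pose commanded when the call began, along the tool's axes at that moment; what a row does not reach only later rows make up. A row lasts 1/12 s, in which the tool goes at most 41.7 mm and 7.16 degrees, less where a joint would pass 70% of its speed; a pose out of reach is approached as far as the arm can. A call with a gripper value outside its range is refused whole. The fingers move at their own pace and stop on an object; "squeeze" is the grip in N (left out, the last holds). Time passes only in rows, so rows that repeat a pose let the fingers close. It gives the time, the measured TCP pose, the force, the opening and the grip force at its end, in the units of the state.
- get_state(): the state, without advancing time (a new reading comes with each control period).
- get_image(name): name is "scene" or "side" or "wrist"; returns a dict with "frame" (420x560x3 uint8, red, green, blue), "K" (3x3 intrinsics, pixels), "position" and "orientation" of the camera in the world. Camera axes: x right, y down, z forward; pixel columns grow to the right and rows downward; lengths in m; the calibration is good to about 2 mm. A picture is of the moment at which its call begins. There is no depth.
- sign_off(): hands the job in; it is judged then, once.
Trained networks look in a picture, given as the dict that the camera call returned (one of the last four; its "shot" number tells which), for a name from the list of things; names that differ only in an ending like _2 or _b are one class to them, and where a whole thing is asked for, a point or a joint stands for the part that bears it (a point fixed in the world has none). Each returns a list of dicts, best first, with "score" (0 to 1); they miss things now and then, are a little off and sometimes report something else, mostly with a low value. They report only what shows in the picture. A call takes as long as a camera call.
- find_in(query, picture): "point" ([column, row] in pixels, amid what is visible of it).
- place_of(query, picture): "point" ([column, row] in pixels: a listed point, or the origin of a listed thing).
The state is a dict: "clock": time; "qpos": joint angles; "qd": joint speeds; "effort": joint torques, N m; "position": TCP position; "ee_rot": TCP orientation; "contact_force": force on the tool from outside, world axes, zero at the start; "moment": the same for the moment, N m; "width": finger opening in m; "gripper_force": force on a finger pad.
Only numpy, scipy, OpenCV 4.12 (cv2) and the standard library are available. Lean on these libraries where they do the work, as an engineer would, in place of code of your own. Each camera call takes 0.05 s, during which the arm holds its last target. There are 200 camera calls.

## Working session

There is one attempt and no reset: what is moved stays moved. The work goes in short steps, Python scripts to look and compute and a tool call to move; the robot and the scene stay as the last step left them, time stands still between calls to the robot, and variables do not carry over. Pictures are saved under pics/ and viewed, at most 10 in all, crops included, and the job is handed in when it is done.

Besides the shell and the picture viewer there is one more tool, called after "Emit:" in YAML: its name, and indented under it one key for each argument. apply_moves: Moves the arm, as the interface text tells. Its arguments: {"type":"object","properties":{"deltas":{"type":"array"},"squeeze":{"type":"number"}},"required":["deltas"]}

```bash
mkdir -p pics; cat > h.py <<'E'
import numpy as np,cv2
from scipy.spatial.transform import Rotation as R
from rig import *
def rot(q): return R.from_quat([q[1],q[2],q[3],q[0]]).as_matrix()
def ray(p,im,z=0.):
    d=rot(im["orientation"])@np.linalg.inv(im["K"])@np.array([p[0],p[1],1.]); c=np.array(im["position"])
    return (c+d*(z-c[2])/d[2])[:2]
def proj(P,im):
    q=im["K"]@(rot(im["orientation"]).T@(np.array(P)-im["position"])); return q[:2]/q[2]
N="bay disc_blank square_blank hex_blank footstool tea_table chair chest glue_jar mug".split()
def save(im,n): cv2.imwrite(f"pics/{n}.png",cv2.cvtColor(im["frame"],cv2.COLOR_RGB2BGR))
E
python3 - <<'E'
from h import *
s=get_state();print(s["position"],s["ee_rot"],nose_length)
for c in ("scene","side"):
    im=get_image(c);save(im,c);print(c,np.round(im["position"],3))
    for n in N:
        r=place_of(n,im)[:2]
        print(n,[(np.round(a["point"]).tolist(),round(a["score"],2),np.round(ray(a["point"],im),3).tolist()) for a in r])
E
```

```text
[5.74499002e-01 5.04640652e-05 2.47434428e-01] [-7.26385210e-04  7.07111615e-01  7.07101344e-01 -5.70463382e-04] 0.017
scene [ 1.261 -0.328  0.572]
bay [([375.0, 180.0], 0.77, [0.562, 0.197]), ([244.0, 184.0], 0.37, [0.477, -0.09])]
disc_blank [([283.0, 171.0], 0.59, [0.458, 0.012])]
square_blank [([244.0, 184.0], 0.74, [0.478, -0.092])]
hex_blank [([273.0, 236.0], 0.89, [0.663, -0.092])]
footstool [([262.0, 206.0], 0.85, [0.567, -0.081]), ([376.0, 176.0], 0.33, [0.549, 0.208])]
tea_table [([314.0, 190.0], 0.71, [0.553, 0.047]), ([106.0, 234.0], 0.42, [0.547, -0.391])]
chair [([262.0, 291.0], 0.58, [0.785, -0.159])]
chest [([352.0, 264.0], 0.87, [0.783, 0.015])]
glue_jar [([107.0, 239.0], 0.9, [0.562, -0.39])]
mug [([133.0, 279.0], 0.75, [0.683, -0.358])]
side [0.347 0.404 0.609]
bay [([213.0, 368.0], 0.8, [0.558, 0.204])]
disc_blank [([324.0, 291.0], 0.64, [0.46, -0.0])]
square_blank [([339.0, 255.0], 0.56, [0.465, -0.09])]
hex_blank [([251.0, 218.0], 0.59, [0.664, -0.099])]
footstool [([290.0, 237.0], 0.83, [0.569, -0.088])]
tea_table [([264.0, 285.0], 0.69, [0.56, 0.036]), ([348.0, 156.0], 0.65, [0.556, -0.388])]
chair [([217.0, 185.0], 0.85, [0.782, -0.154])]
chest [([169.0, 236.0], 0.73, [0.782, 0.019]), ([251.0, 216.0], 0.61, [0.665, -0.105])]
glue_jar [([350.0, 157.0], 0.92, [0.55, -0.385])]
mug [([293.0, 149.0], 0.67, [0.686, -0.354])]
```

View pics/scene.png

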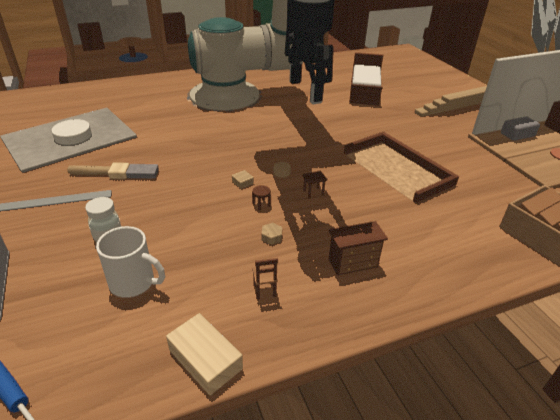

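View pics/side.png

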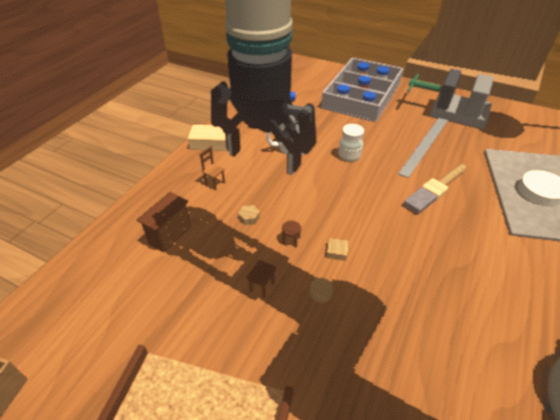

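Scene view: disc (283,171, in the arm's shadow), square (243,180), hex (272,234), footstool (262,198), tea table (315,184). The bay's mouth runs about from (345,152) to (417,197). The side view agrees with these to within 1 cm. Next I'll find the bay's yaw.

```bash
python3 - <<'E'
from h import *
im=get_image("scene")
a=ray((383,136),im,.025);b=ray((455,178),im,.025);d=b-a
print(a,b,np.hypot(*d),np.arctan2(d[1],d[0]))
big=cv2.cvtColor(im["frame"],cv2.COLOR_RGB2BGR)
k=5;x0,y0=330,115
big=cv2.resize(big[y0:y0+100,x0:x0+150],None,fx=k,fy=k,interpolation=cv2.INTER_CUBIC)
o=np.array([.561,.2])
for yaw,col in ((np.arctan2(d[1],d[0]),(0,255,0)),):
    c,s=np.cos(yaw),np.sin(yaw);M=np.array([[c,-s],[s,c]])
    for z in (0,.025):
        P=[(np.array(proj([*(o+M@p),z],im))-[x0,y0])*k for p in ([-.11,0],[-.11,.12],[.11,.12],[.11,0])]
        cv2.polylines(big,[np.int32(P)],False,(0,255,0) if z else (255,255,0),1)
cv2.imwrite("pics/bay.png",big)
E
```

```text
[0.42805511 0.29792545] [0.64781949 0.34607414] 0.22497706180421556 0.2156844004025214
```

View pics/bay.png

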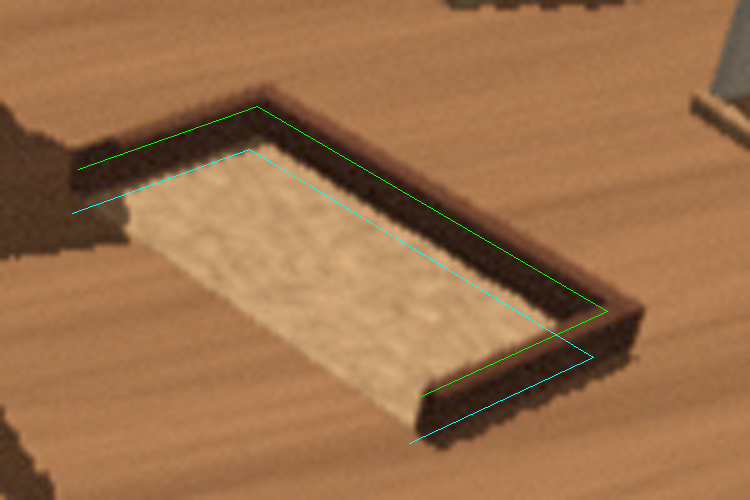

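The bay's yaw is about 0.22 rad and its origin about (0.56, 0.205). I'll hover behind the disc with the fingers nearly closed to make a small cradle.

Emit:
apply_moves:
  deltas: [16,-12,-40,20,3,16,-24,-80,50,6,16,-36,-124,80,10,16,-36,-124,110,10,16,-36,-124,130,10,16,-36,-124,130,10,16,-36,-124,130,10,16,-36,-124,130,10]
  squeeze: 20

```text
clock: 1.82
position: [0.4534, -0.0364, 0.1199]
ee_rot: [0.002, 0.766, 0.643, 0.001]
contact_force: [0.7, 0.7, 0.3]
width: 0.0161
gripper_force: 0.0
```

```bash
python3 - <<'E'
from h import *
s=get_state();print(s["clock"],s["position"],s["ee_rot"],s["width"])
for c in ("scene","wrist"):
    im=get_image(c);save(im,c+"2");print(c,np.round(im["position"],3))
    for n in N[:6]:
        r=place_of(n,im)[:2]
        print(n,[(np.round(a["point"]).tolist(),round(a["score"],2),np.round(ray(a["point"],im),3).tolist()) for a in r])
E
```

```text
1.8167 [ 0.45344542 -0.03641372  0.11986941] [0.00153518 0.76601267 0.64282247 0.00122614] 0.016098380769490363
scene [ 1.261 -0.328  0.572]
bay [([376.0, 176.0], 0.94, [0.551, 0.206])]
disc_blank [([265.0, 288.0], 0.53, [0.782, -0.152]), ([286.0, 172.0], 0.5, [0.466, 0.017])]
square_blank [([243.0, 180.0], 0.56, [0.462, -0.088])]
hex_blank [([269.0, 238.0], 0.54, [0.667, -0.101])]
footstool [([258.0, 205.0], 0.57, [0.561, -0.086]), ([268.0, 236.0], 0.26, [0.66, -0.102])]
tea_table [([314.0, 190.0], 0.89, [0.55, 0.049])]
wrist [0.465 0.043 0.245]
bay []
disc_blank [([287.0, 158.0], 0.89, [0.463, 0.006])]
square_blank [([315.0, 270.0], 0.69, [0.471, -0.095])]
hex_blank [([539.0, 234.0], 0.71, [0.664, -0.094])]
footstool [([420.0, 239.0], 0.86, [0.563, -0.082])]
tea_table [([414.0, 87.0], 0.62, [0.564, 0.042])]
```

View pics/wrist2.png

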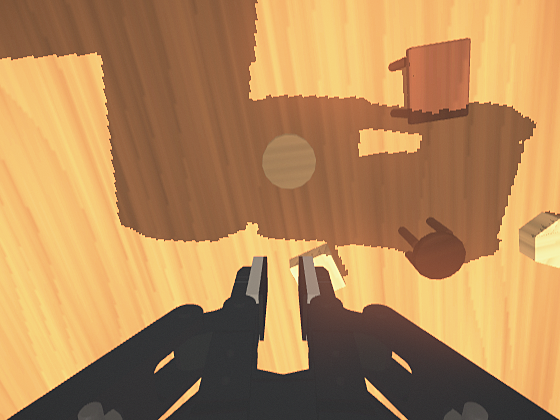

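Wrist view: disc at (288,161), in line with the finger gap. Square at (318,270), turned slightly. Tea table at (440,80), footstool at (440,255). I'll lower behind the disc.

Emit:
apply_moves:
  deltas: [16,0,2,30,0,16,0,2,60,0,16,0,2,84,0,16,0,2,96,0,16,0,2,96,0]

```text
clock: 2.93
position: [0.4508, -0.0359, 0.0199]
ee_rot: [-0.002, 0.766, 0.643, -0.002]
contact_force: [0.5, 0.1, 0.7]
width: 0.0164
gripper_force: 0.0
```

Emit:
apply_moves:
  deltas: [16,4,2,-3,0,16,8,2,-3,0,16,14,2,-3,0,16,22,2,-3,0,16,32,2,-3,0,16,43,2,-3,0,16,55,2,-3,0,16,67,2,-3,0,16,79,2,-3,0,16,91,2,-3,0,16,102,2,-3,0,16,110,2,-3,0]

```text
clock: 3.93
position: [0.4743, 0.0733, 0.0255]
ee_rot: [0.0, 0.766, 0.643, 0.0]
contact_force: [0.8, -0.5, -1.0]
width: 0.0161
gripper_force: 0.1
```

```bash
python3 - <<'E'
from h import *
im=get_image("wrist");s=get_state();print(s["clock"],s["position"])
print([(a["score"],ray(a["point"],im)) for a in place_of("disc_blank",im)])
E
```

```text
3.9833 [0.47457675 0.07401236 0.02550335]
[(0.75, array([0.56154548, 0.03869674])), (0.61, array([0.47944561, 0.10296086]))]
```

Emit:
apply_moves:
  deltas: [16,6,0,0,0,16,14,0,0,0,16,25,0,0,0,16,38,0,0,0,16,53,0,0,0,16,69,0,0,0,16,85,0,0,0,16,101,0,0,0,16,117,0,0,0,16,133,0,0,0,16,149,0,0,0,16,160,0,0,0]

```text
clock: 5.03
position: [0.5023, 0.231, 0.0253]
ee_rot: [-0.0, 0.766, 0.643, 0.0]
contact_force: [-0.0, 0.4, -0.6]
width: 0.0158
gripper_force: 0.1
```

Emit:
apply_moves:
  deltas: [16,7,0,0,0,16,12,0,0,0,16,14,0,0,0,16,14,0,0,0]

```text
clock: 5.37
position: [0.5042, 0.243, 0.0252]
ee_rot: [0.0, 0.766, 0.643, -0.0]
contact_force: [0.6, 0.2, -1.0]
width: 0.0161
gripper_force: 0.0
```

```bash
python3 - <<'E'
from h import *
im=get_image("wrist");save(im,"w3");s=get_state();print(s["clock"],s["position"])
for n in ("disc_blank","bay"): print([(a["score"],ray(a["point"],im)) for a in place_of(n,im)])
E
```

```text
5.4167 [0.5040887  0.24263738 0.02523034]
[(0.63, array([0.50867705, 0.27483957]))]
[(0.85, array([0.54946524, 0.20783483]))]
```

View pics/w3.png

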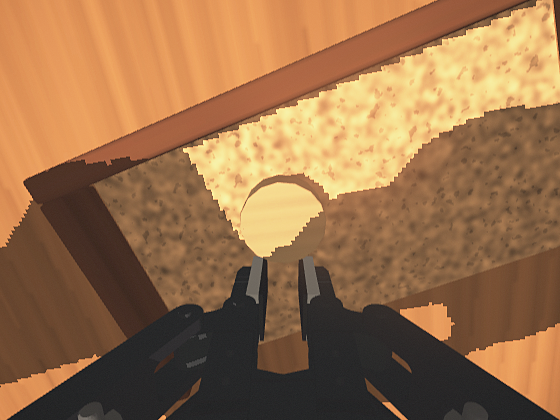

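The disc is inside the bay at (283,218), with about 25 mm left to the back fence. I'll nudge it deeper, then back off and lift.

Emit:
apply_moves:
  deltas: [16,5,0,0,0,16,10,0,0,0,16,13,0,0,0,16,14,0,0,0,16,14,0,0,0,16,5,0,0,0,16,-10,0,-5,0,16,-30,2,-35,0,16,-65,5,-65,-2,16,-105,8,-80,-5,16,-145,11,-80,-5,16,-185,14,-80,-5]

```text
clock: 6.52
position: [0.4859, 0.0578, 0.1072]
ee_rot: [0.001, 0.737, 0.676, 0.001]
contact_force: [0.8, -0.3, 0.1]
width: 0.0154
gripper_force: 0.0
```

```bash
python3 - <<'E'
from h import *
im=get_image("wrist");s=get_state();print(s["clock"],s["position"],s["ee_rot"])
for n in ("disc_blank","square_blank"): print(n,[(a["score"],ray(a["point"],im)) for a in place_of(n,im)])
E
```

```text
6.5667 [0.48427287 0.05053758 0.10640939] [ 0.00249802  0.73811682  0.67466414 -0.00237054]
disc_blank []
square_blank [(0.56, array([ 0.47333505, -0.0960746 ]))]
```

Emit:
apply_moves:
  deltas: [16,-40,0,0,0,16,-80,0,0,0,16,-120,0,0,0,16,-160,0,0,0,16,-185,0,0,0,16,-190,0,10,0,16,-190,0,35,0,16,-190,0,60,0,16,-190,0,75,0,16,-190,0,81,0,16,-190,0,81,0]

```text
clock: 7.58
position: [0.4682, -0.1274, 0.0227]
ee_rot: [-0.002, 0.737, 0.676, -0.001]
contact_force: [0.3, 0.3, 0.0]
width: 0.0158
gripper_force: 0.0
```

```bash
python3 - <<'E'
from h import *
im=get_image("wrist");s=get_state();print(s["clock"],s["position"],s["ee_rot"])
for n in ("square_blank","tea_table"): print(n,[(a["score"],ray(a["point"],im)) for a in place_of(n,im)])
E
```

```text
7.6333 [ 0.4691857  -0.12790272  0.02378481] [-9.09981251e-04  7.36945495e-01  6.75951512e-01 -2.48651114e-04]
square_blank [(0.87, array([ 0.47190421, -0.09379661]))]
tea_table []
```

Emit:
apply_moves:
  deltas: [16,3,0,0,0,16,7,0,0,0,16,13,0,0,0,16,21,0,0,0,16,31,0,0,0,16,43,0,0,0,16,56,0,0,0,16,69,0,0,0,16,82,0,0,0,16,95,0,0,0,16,106,0,0,0,16,114,0,0,0]

```text
clock: 8.73
position: [0.4793, -0.0136, 0.0243]
ee_rot: [-0.0, 0.737, 0.676, 0.0]
contact_force: [-0.8, -0.6, 0.2]
width: 0.0163
gripper_force: 0.1
```

```bash
python3 - <<'E'
from h import *
im=get_image("wrist");save(im,"w4");s=get_state();print(s["clock"],s["position"],s["ee_rot"])
for n in ("square_blank","tea_table"): print(n,[(a["score"],ray(a["point"],im)) for a in place_of(n,im)])
E
```

```text
8.7833 [ 0.47935229 -0.01293399  0.02430512] [-3.94739663e-04  7.36815127e-01  6.76094122e-01  2.24729566e-04]
square_blank [(0.8, array([0.48641023, 0.01116509]))]
tea_table [(0.57, array([0.56073286, 0.04118381]))]
```

View pics/w4.png

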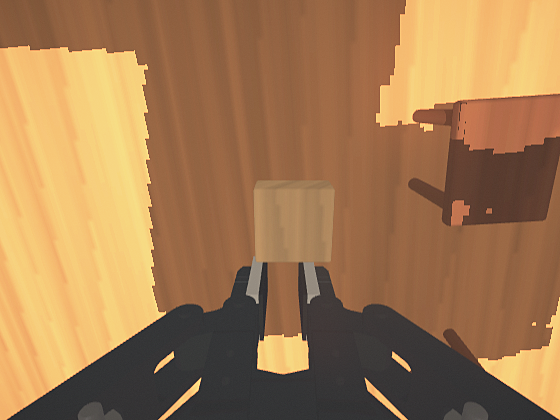

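The square, at (293,222), lies flat against both fingertips. The tea table (505,165) is well clear. Continuing the push.

Emit:
apply_moves:
  deltas: [16,6,0,0,0,16,14,0,0,0,16,25,0,0,0,16,38,0,0,0,16,53,0,0,0,16,69,0,0,0,16,85,0,0,0,16,101,0,0,0,16,117,0,0,0,16,133,0,0,0,16,149,0,0,0,16,163,0,0,0]

```text
clock: 9.88
position: [0.4936, 0.1485, 0.0243]
ee_rot: [-0.0, 0.737, 0.676, 0.0]
contact_force: [-0.4, -0.1, 0.6]
width: 0.0161
gripper_force: 0.1
```

Emit:
apply_moves:
  deltas: [16,12,0,0,0,16,24,0,0,0,16,35,0,0,0,16,44,0,0,0,16,51,0,0,0,16,55,0,0,0,16,56,0,0,0,16,56,0,0,0]

```text
clock: 10.55
position: [0.4986, 0.2028, 0.0243]
ee_rot: [0.0, 0.737, 0.676, -0.0]
contact_force: [-0.5, -0.4, -0.7]
width: 0.0156
gripper_force: 0.0
```

```bash
python3 - <<'E'
from h import *
im=get_image("wrist");save(im,"w5");s=get_state();print(s["clock"],s["position"],s["ee_rot"])
for n in ("square_blank","disc_blank","bay"): print(n,[(a["score"],ray(a["point"],im)) for a in place_of(n,im)])
E
```

```text
10.6 [0.49855173 0.20255579 0.02427943] [ 5.54736492e-05  7.37301350e-01  6.75563989e-01 -1.14663727e-04]
square_blank [(0.58, array([0.50705379, 0.23208169]))]
disc_blank [(0.64, array([0.51146866, 0.28662328]))]
bay [(0.71, array([0.55128336, 0.20709201]))]
```

View pics/w5.png

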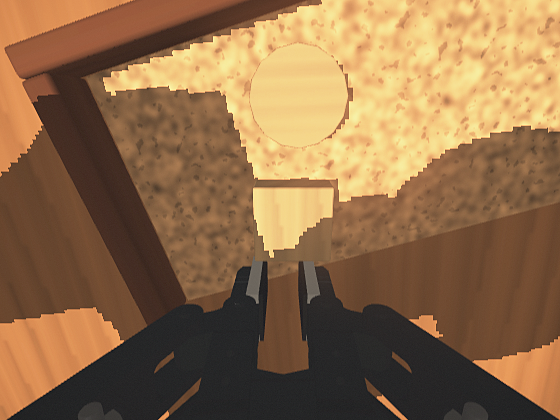

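The square (293,220) is inside the mouth and the disc (299,95) is deep in the bay. I'll nudge the square 8 mm further, then go over to the hex.

Emit:
apply_moves:
  deltas: [16,3,0,0,0,16,6,0,0,0,16,8,0,0,0,16,8,0,0,0,16,-2,0,0,0,16,-18,0,-6,0,16,-25,0,-40,0,16,-40,10,-72,0,16,-65,30,-85,-5,16,-95,50,-85,-10,16,-125,72,-85,-15,16,-155,95,-85,-15]

```text
clock: 11.75
position: [0.5799, 0.0381, 0.11]
ee_rot: [0.0, 0.641, 0.767, 0.0]
contact_force: [0.9, 1.1, -1.2]
width: 0.016
gripper_force: 0.0
```

Emit:
apply_moves:
  deltas: [16,-40,0,0,0,16,-80,0,0,0,16,-120,0,0,0,16,-160,0,0,0,16,-185,0,0,0,16,-185,0,0,0]

```text
clock: 12.25
position: [0.6126, -0.1487, 0.1091]
ee_rot: [0.002, 0.645, 0.765, -0.001]
contact_force: [0.4, -0.0, 0.2]
width: 0.0161
gripper_force: 0.0
```

```bash
python3 - <<'E'
from h import *
im=get_image("wrist");s=get_state();print(s["clock"],s["position"],s["ee_rot"])
T=rot(s["ee_rot"])
for n in ("hex_blank","footstool","chair"):
  for a in place_of(n,im):
    p=ray(a["point"],im); print(n,a["score"],p)
    print(" tool shift",T.T@(np.array([*p,.023])-s["position"]))
E
```

```text
12.3 [ 0.61171082 -0.14570628  0.1089821 ] [ 2.69652758e-04  6.44409339e-01  7.64680629e-01 -2.58561173e-04]
hex_blank 0.62 [ 0.6644635  -0.09340188]
 tool shift [0.04267175 0.0608579  0.08594739]
footstool 0.95 [ 0.56202846 -0.08079871]
 tool shift [ 0.07245259 -0.03795949  0.08592992]
chair 0.81 [ 0.79144211 -0.15562707]
 tool shift [-0.04017278  0.17545425  0.08600368]
```

Emit:
apply_moves:
  deltas: [16,-2,30,0,0,16,-2,55,0,0,16,-2,61,10,0,16,-2,61,35,0,16,-2,61,60,0,16,-2,61,78,0,16,-2,61,84,0,16,-2,61,84,0,16,-2,61,84,0]

```text
clock: 13.2
position: [0.6722, -0.1327, 0.0256]
ee_rot: [-0.0, 0.642, 0.766, -0.0]
contact_force: [0.2, 0.2, -0.0]
width: 0.0161
gripper_force: 0.0
```

Emit:
apply_moves:
  deltas: [16,3,0,0,0,16,7,0,0,0,16,13,0,0,0,16,21,0,0,0,16,31,0,0,0,16,43,0,0,0,16,55,0,0,0,16,67,0,0,0,16,79,0,0,0,16,91,0,0,0,16,102,0,0,0,16,110,0,0,0]

```text
clock: 14.2
position: [0.6528, -0.0234, 0.0253]
ee_rot: [-0.0, 0.642, 0.766, 0.0]
contact_force: [-0.5, -0.3, -0.1]
width: 0.0158
gripper_force: 0.1
```

```bash
python3 - <<'E'
from h import *
im=get_image("wrist");save(im,"w6");s=get_state();print(s["clock"],s["position"],s["ee_rot"])
for n in ("hex_blank","tea_table","bay"): print(n,[(a["score"],ray(a["point"],im)) for a in place_of(n,im)])
E
```

```text
14.25 [ 0.65239373 -0.0222476   0.02527445] [-7.45229510e-04  6.42303962e-01  7.66449616e-01  2.24805735e-04]
hex_blank [(0.77, array([0.64899867, 0.00657777]))]
tea_table [(0.72, array([0.64814199, 0.00582045])), (0.65, array([0.56110262, 0.04060767]))]
bay []
```

View pics/w6.png

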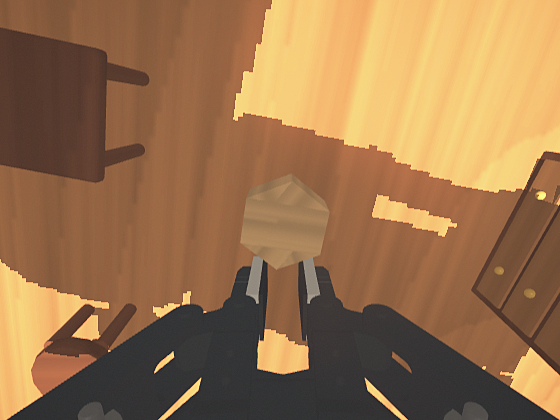

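The hex (285,220) is cradled corner-first between the fingertips. The tea table (left) and chest (right) are clear. Continuing.

Emit:
apply_moves:
  deltas: [16,6,0,0,0,16,14,0,0,0,16,25,0,0,0,16,38,0,0,0,16,53,0,0,0,16,69,0,0,0,16,85,0,0,0,16,101,0,0,0,16,117,0,0,0,16,133,0,0,0,16,149,0,0,0,16,163,0,0,0]

```text
clock: 15.4
position: [0.6244, 0.1374, 0.0253]
ee_rot: [-0.0, 0.643, 0.766, 0.0]
contact_force: [-0.1, -0.0, 0.5]
width: 0.016
gripper_force: 0.1
```

Emit:
apply_moves:
  deltas: [16,12,0,0,0,16,26,0,0,0,16,41,0,0,0,16,56,0,0,0,16,70,0,0,0,16,82,0,0,0,16,92,0,0,0,16,99,0,0,0,16,103,0,0,0,16,104,0,0,0,16,104,0,0,0]

```text
clock: 16.32
position: [0.6068, 0.2378, 0.0253]
ee_rot: [0.0, 0.643, 0.766, -0.0]
contact_force: [0.1, 0.4, -0.6]
width: 0.0162
gripper_force: 0.0
```

Emit:
apply_moves:
  deltas: [16,-8,0,0,0,16,-22,0,-3,0,16,-30,0,-30,0,16,-45,0,-65,0,16,-75,0,-100,0,16,-110,0,-120,0,16,-145,0,-130,0,16,-160,0,-130,0,16,-160,0,-130,0]

```text
clock: 17.07
position: [0.6358, 0.0746, 0.1566]
ee_rot: [0.002, 0.645, 0.764, 0.0]
contact_force: [0.7, 0.2, -0.7]
width: 0.0159
gripper_force: 0.0
```

```bash
python3 - <<'E'
from h import *
s=get_state();print(s["clock"],s["position"],s["contact_force"])
o=np.array([.551,.207]);c,k=np.cos(.22),np.sin(.22);M=np.array([[c,-k],[k,c]])
for v in("wrist","scene"):
    im=get_image(v);save(im,v+"7")
    for n in N[1:4]: print(v,n,[(round(a["score"],2),np.round(M.T@(ray(a["point"],im)-o),3)) for a in place_of(n,im)])
E
```

```text
17.0667 [0.63582897 0.07460762 0.15663535] [ 0.67449967  0.19045467 -0.70011042]
wrist disc_blank [(0.34, array([-0.   ,  0.001]))]
wrist square_blank [(0.36, array([-0.024, -0.164]))]
wrist hex_blank []
scene disc_blank [(0.79, array([-0.018,  0.092]))]
scene square_blank [(0.63, array([-0.042,  0.035]))]
scene hex_blank [(0.57, array([0.063, 0.037]))]
```

View pics/scene7.png

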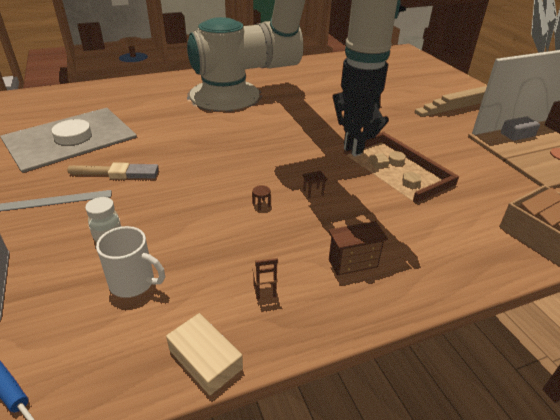

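All three blanks lie in the bay: square about (380,158), disc (397,159), hex (412,181). The furniture hasn't moved and the fingers are clear above.

```bash
python3 -c "
from rig import sign_off;print(sign_off())"
```

```text
the job is handed in; nothing more can be done
None
```

The disc, square and hex blanks were each pushed into the bay, and by camera all sit inside, with centres at least 35 mm past the mouth line. The furniture, jar and mug looked unmoved and the fingers ended clear. I handed the job in at about 17 s of the 72 s limit; no verdict was returned.

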